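# Fill the goose-egg tray

### The job

One goose egg has been left lying on its side across the two end pockets of the egg tray. Push it along with the fingers, without picking it up, until its pointed end tips down into the pocket it points at and it stands there like the others; then take the egg out of the egg cup and set it down gently, pointed end down, in the pocket that is left. Do not squeeze, press hard on or drop the eggs, and leave the other eggs, the tray and the things on the desk where they are.

Things in the scene. Friction and masses are not known exactly. Their poses are not given: they have to be found in the camera images.
- tray: white glazed stoneware egg tray for six, 220 x 148 x 42 mm high, 1.8 kg, loose, at any yaw. Origin: centre of its underside; x along its length (three rows of pockets), y across (two pockets a row), z up. Pockets at x = -72, 0, 72 and y = -36, 36 mm. The row at x = -72 has the two free pockets; the four others are filled. Flat deck at z = 42 mm, slippery glaze (friction about 0.3).
- pocket_a (a point): free end-row pocket at tray x = -72, y = +36 mm: point on its axis 50 mm above the desk, where the origin of an egg standing in it comes. Pocket: round dimple 58 mm across at the deck, tapering to 42 mm at its floor 5 mm above the desk. At the start the lying egg's pointed end points at this pocket.
- pocket_b (a point): the other free end-row pocket, at tray x = -72, y = -36 mm: the same point, the same dimple. Between neighbouring pockets the deck is 14 mm wide with a notch 16 mm wide and 6 mm deep; the lying egg's middle rests in the notch between a and b.
- lying_egg: brown goose egg, 77.5 mm long, 56 mm across, about 135 g, fragile. Origin: centre of its widest circle, on its axis; z along the axis to the blunt end. At the start it lies along the tray's y (within 4 degrees), its pointed end about 3 degrees down, origin about 69 mm above the desk. Over 20 N from the fingers cracks it. Standing in its pocket it may lean up to 0.35 rad; that is all right.
- lying_blunt (a point): the tip of the lying egg's blunt end, 32.5 mm from its origin (z side). A level push of about 2 N here, towards the pointed end and 20 mm or so above the deck, slides the egg on; after 10 to 30 mm it tips by itself into pocket_a. It is home when the pushing face is about 35 mm short of the pocket's axis; pushing further only loads the shell.
- lying_point (a point): the tip of the lying egg's pointed end, 45 mm from its origin (-z side)
- cup_egg: the same kind of goose egg (same size, origin and axes, about 135 g) standing loose in the egg cup, pointed end down, origin about 69 mm above the desk. 51.5 mm across at 13 mm above its origin, 44 mm at 20 mm above. Over 30 N from the fingers in all cracks it (about 8 N of grip is plenty), and so does a free fall of over 6 mm or pressing it on the tray with over 25 N.
- cup_egg_hold (a point): where best to hold the cup egg: on its axis, 14 mm above its origin, so that fingertips reaching 19 mm lower stay above the tray's deck when the egg is down in its pocket (its origin is then only 8 mm above the deck). In a free pocket the fingers have most room along the tray's diagonal, between the neighbouring eggs.
- egg1: seated goose egg, same size, origin and axes, at tray x = 0, y = -36 mm, standing pointed end down; top 82 mm above the desk; leave alone
- egg2: seated goose egg as egg1, at tray x = 0, y = +36 mm; leave alone
- egg3: seated goose egg as egg1, at tray x = 72, y = -36 mm; leave alone
- egg4: seated goose egg as egg1, at tray x = 72, y = +36 mm; leave alone
- egg_cup: white stoneware egg cup on a foot, 45 mm high, rim 52 mm across, foot 52 mm across, 120 g, loose on the desk. Origin: centre of its foot, z up. The cup_egg stands loose in it.
- salt: glass salt shaker with a steel top, 48 mm across, 85 mm high, loose; origin at the centre of its base; leave alone
- meal_box: white foam take-away box, 180 x 180 mm, 73 mm high, loose; origin at the centre of its base; leave alone
- pen_basket: white plastic basket of pens, 122 x 242 mm, 51 mm high, loose; origin at the centre of its base; leave alone
- sweet_jar: glass jar of orange sweets with a steel lid, 92 mm across, 96 mm high, loose; origin at the centre of its base; leave alone
There are look-alikes about, which are no part of the job. What is shaped like the lying_egg but orange or red is not meant.

How it is judged:
On the way:
1. the egg that lay across the two end pockets stands pointed end down in one of them, the fingers off it (((horizontal distance between lying_egg and pocket_a below 0.012 m and z of lying_egg in the frame of tray below 0.054 m and angle between lying_egg's own z axis and vertical below 0.45 rad) or (horizontal distance between lying_egg and pocket_b below 0.012 m and z of lying_egg in the frame of tray below 0.054 m and angle between lying_egg's own z axis and vertical below 0.45 rad)) and contact force between the fingers and lying_egg below 0.5 N), for 0.3 s.
At the end, for the whole second after the job is handed in: One egg in each end-row pocket, pointed end down, let go, at rest: origin within 12 mm of the pocket's axis, under 54 mm up, lean under 0.45 rad. Other eggs still seated so; tray within 15 mm of its start, egg cup upright, it and the desk things within 30 mm (((horizontal distance between lying_egg and pocket_a below 0.012 m and z of each of lying_egg, cup_egg in the frame of tray below 0.054 m and angle between each of lying_egg, cup_egg's own z axis and vertical below 0.45 rad and horizontal distance between cup_egg and pocket_b below 0.012 m) or (horizontal distance between lying_egg and pocket_b below 0.012 m and z of each of lying_egg, cup_egg in the frame of tray below 0.054 m and angle between each of lying_egg, cup_egg's own z axis and vertical below 0.45 rad and horizontal distance between cup_egg and pocket_a below 0.012 m)) and linear speed of each of lying_egg, cup_egg below 0.03 m/s and contact force between the fingers and cup_egg below 0.5 N and contact force between the fingers and lying_egg below 0.5 N and angle between each of egg1, egg2, egg3, egg4's own z axis and vertical below 0.45 rad and z of each of egg1, egg2, egg3, egg4 in the frame of tray below 0.054 m and distance of tray from where it was at the start of the episode below 0.015 m and angle between egg_cup's own z axis and vertical below 0.3 rad and distance of each of egg_cup, salt, meal_box, pen_basket, sweet_jar from where it was at the start of the episode below 0.03 m); the robot touches nothing.
It fails at once if an egg squeezed or pushed hard (fingers over 20 N on the lying egg, over 30 N on the cup egg) (contact force between the fingers and lying_egg above 20 N or contact force between the fingers and cup_egg above 30 N).
It fails at once if the lying egg picked up (origin above 95 mm) (height (world z) of lying_egg above 0.095 m).
It fails at once if the cup egg dropped (loose at over 0.35 m/s, a 6 mm fall) or pressed on the tray (over 25 N), or an egg on the desk ((linear speed of cup_egg above 0.35 m/s and contact force between the fingers and cup_egg below 0.2 N) or contact force between cup_egg and tray above 25 N or height (world z) of any of lying_egg, cup_egg below 0.036 m).
It fails at once if the tray shoved over 15 mm or another egg over 25 mm, or another egg leaning over 0.6 rad (distance of tray from where it was at the start of the episode above 0.015 m or distance of any of egg1, egg2, egg3, egg4 from where it was at the start of the episode above 0.025 m or angle between any of egg1, egg2, egg3, egg4's own z axis and vertical above 0.6 rad).
It fails at once if the egg cup or a desk thing moved over 30 mm or tipped (distance of any of egg_cup, salt, meal_box, pen_basket, sweet_jar from where it was at the start of the episode above 0.03 m or angle between any of egg_cup, salt, sweet_jar's own z axis and vertical above 0.5 rad).
It also fails if it takes over 64 s, if anything falls off the work surface, if the arm or the gripper's body presses on something with over 40 N, if the wrist force passes 120 N, or if a joint passes its speed limit or range.

### The arm

A 6-joint arm with a two-finger parallel gripper is mounted at the origin on the work surface. World frame = base frame: x ahead of the robot, y to its left, z up, the work surface at z = 0. Lengths are in m, angles in rad, forces in N, time in s.
With the tool pointing down it reaches from about 0.25 to 0.85 m from the base axis. Payload 12.5 kg.
Tool frame: the origin (TCP) lies at the very end of the fingers, on their centre line; the grasp point (between the pads) lies 19 mm behind it; z points along the fingers, y is the line along which they close (so a half turn about z gives the same grasp; the last joint's range is limited). The gripper opens to 93 mm and grips with 3 to 60 N. Pads are 15 mm wide; open, the fingers measure 128 mm over their backs; the gripper's body (75 mm by 188 mm) begins 65 mm behind the grasp point.
Start: joints at [-1.308, 0.351, 1.652, -0, 1.139, -0.085], TCP at [0.187, -0.517, 0.219] pointing down, gripper open.
Joint ranges: [-2.75, 2.75], [-0.79, 2.1], [0.01, 2.65], [-1.57, 4.71], [0.07, 3.14], [-2.87, 2.87]. Speed limits (rad/s): [2.22, 2.22, 2.79, 3.14, 3.14, 3.14].

### API

Orientations are given as a unit quaternion [x, y, z, w].
In Python, from rig import env, eyes, finish_job gives the robot as it stands. The module is installed in compiled form; this text tells all that it offers.
- The arm moves only by the shell command python3 -m crank 'ROWS' [FORCE]. ROWS is JSON, a list of rows, each an object of numbers: "tx", "ty", "tz": the shift along the tool's x, y, z in mm; "rx", "ry", "rz": the turn, a rotation vector about the tool's x, y, z in rad; "hand": the gripper's target within -1 to 1 (fully open at 1, half-way at 0, shut at -1). In form: [{"tx": .., "ty": .., "tz": .., "rx": .., "ry": .., "rz": .., "hand": ..}, ...]. A call has 1 to 12 rows; each row shifts and turns the commanded pose from where the row before left it, along the tool's axes as they then stand; what a row does not reach is not made up. A row lasts 1/8 s, in which the tool goes at most 62.5 mm and 10.7 degrees, less where a joint would pass 70% of its speed; a pose out of reach is approached as far as the arm can. A call is refused whole if a number of a shift passes 62.5 or a number of a turn 0.188, either way. A call with a gripper value outside its range is refused whole. The fingers move at their own pace and stop on an object; FORCE is the grip in N (left out, the last holds). Time passes only in rows, so rows that do not move let the fingers close. It gives the time, the measured TCP pose, the force, the opening and the grip force at its end, in the units of the state.
- env.sense(): the state, without advancing time (a new reading comes with each control period).
- eyes.snapshot(name): name is "scene" or "top" or "wrist"; returns a dict with "color" (420x560x3 uint8, blue, green, red), "vfov" (degrees; the focal length in pixels is half the picture's height over the tangent of half this angle, whatever the lens; pixels are square), "cx", "cy" (the principal point, pixels), "extrinsics" (4x4, takes a point from world to camera coordinates). Camera axes: x right, y up, looking along -z (the intrinsics and any distortion apply to the point x, -y, -z); pixel columns grow to the right and rows downward; lengths in m; the calibration is good to about 2 mm. A picture is of the moment at which its call begins. There is no depth.
- finish_job(): hands the job in; it is judged then, once.
The state is a dict: "t": time; "joint_positions": joint angles; "joint_vel": joint speeds; "tau": joint torques, N m; "ee_pos": TCP position; "tool_rot": TCP orientation; "contact_force": force on the tool from outside, world axes, zero at the start; "moment": the same for the moment, N m; "finger_gap": finger opening in m; "grip_force": force on a finger pad.
Only numpy, scipy, OpenCV 4.12 (cv2) and the standard library are available. Lean on these libraries where they do the work, as an engineer would, in place of code of your own. Each camera call takes 0.05 s, during which the arm holds its last target. There are 200 camera calls.

## Working session

There is one attempt and no reset: what is moved stays moved. The work goes in short steps, Python scripts to look and compute and a shell command to move; the robot and the scene stay as the last step left them, time stands still between calls to the robot, and variables do not carry over. Pictures are saved under pics/ and viewed, at most 10 in all, crops included, and the job is handed in when it is done.

```bash
mkdir -p pics
cat > h.py <<'E'
import numpy as np, cv2
from rig import env, eyes, finish_job
def snap(n,f):
    s=eyes.snapshot(n); cv2.imwrite('pics/'+f+'.png',s['color']); 
    np.savez('pics/'+f+'.npz',c=s['color'],v=s['vfov'],cx=s['cx'],cy=s['cy'],E=s['extrinsics'],keys=[k for k in s]); return s
def load(f):
    d=np.load('pics/'+f+'.npz'); return d
def foc(d): return d['c'].shape[0]/2/np.tan(np.radians(float(d['v']))/2)
def ray(f,u,v,z):
    d=load(f);F=foc(d);E=d['E'];R=E[:3,:3];o=-R.T@E[:3,3]
    r=R.T@np.array([(u-d['cx'])/F,-(v-d['cy'])/F,-1]); return o+r*(z-o[2])/r[2]
def proj(f,P):
    d=load(f);F=foc(d);p=np.atleast_2d(P)@d['E'][:3,:3].T+d['E'][:3,3]
    return np.c_[d['cx']-F*p[:,0]/p[:,2], d['cy']+F*p[:,1]/p[:,2]]
def crop(f,x0,y0,x1,y1,k,o):
    c=load(f)['c'][y0:y1,x0:x1]; cv2.imwrite('pics/'+o+'.png',cv2.resize(c,None,fx=k,fy=k,interpolation=cv2.INTER_CUBIC))
E
python3 - <<'E'
from h import *
for n in('scene','top','wrist'):
    s=snap(n,n+'0'); print(n,s.keys(),s['vfov'],s['cx'],s['cy']); E=s['extrinsics'];print(-E[:3,:3].T@E[:3,3])
a=[load(n+'0')['c'] for n in('top','scene')]
cv2.imwrite('pics/v0.png',cv2.resize(a[0],(784,588),interpolation=cv2.INTER_CUBIC))
print(env.sense())
E
```

```text
scene dict_keys(['color', 'vfov', 'cx', 'cy', 'extrinsics']) 42.15395631780142 274.472040018809 215.00813154973625
[1.21761511 0.84843311 0.96493257]
top dict_keys(['color', 'vfov', 'cx', 'cy', 'extrinsics']) 45.40987915384912 286.3525578058511 200.2961363682872
[0.34062801 0.02358838 1.51652363]
wrist dict_keys(['color', 'vfov', 'cx', 'cy', 'extrinsics']) 68.52542372753932 279.45639848662444 203.71582907019743
[ 0.26711143 -0.48944848  0.38450503]
{'t': 0.15, 'joint_positions': array([-1.30762674e+00,  3.51142069e-01,  1.65223553e+00, -7.21029302e-07,
        1.13908110e+00, -8.45863665e-02]), 'joint_vel': array([-0.00033149, -0.00350786, -0.00146308,  0.00037421,  0.0004219 ,
        0.00048989]), 'tau': array([-5.07984478e-04, -4.97460759e+01, -2.85342890e+01,  6.98761828e-02,
        2.46137171e-02, -7.08773678e-05]), 'ee_pos': array([ 0.18740145, -0.51683038,  0.21822467]), 'tool_rot': array([ 9.84921154e-01,  1.73003277e-01, -3.89400718e-05, -4.31269174e-04]), 'contact_force': array([-0.52941901,  0.13554767, -0.29612449]), 'moment': array([-0.03157006, -0.05441858, -0.04622931]), 'grip_force': 0.0, 'finger_gap': 0.09298834571669903}
```

View pics/v0.png

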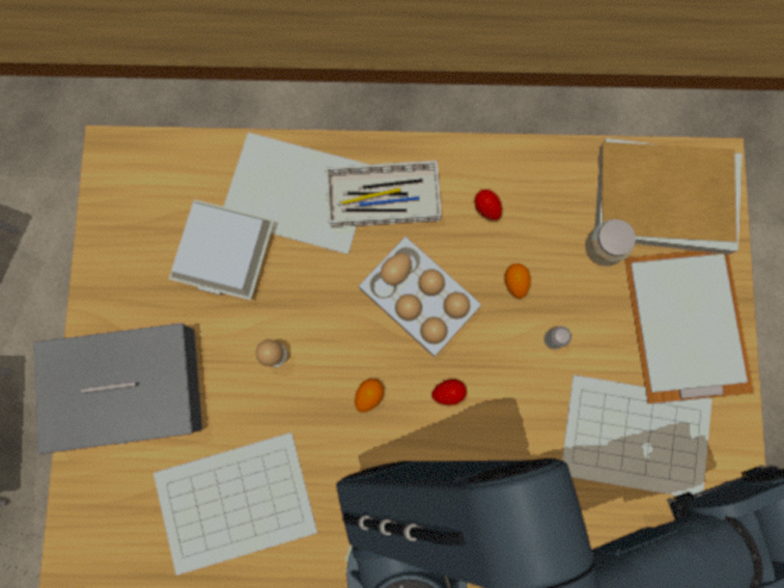

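The top view shows the tray at about (420,295), the lying egg at (396,268) across the upper-left end row, and the cup egg at (270,352). The red and orange look-alikes are at (488,204), (517,280), (369,395) and (449,391). The brown egg on the tray is the one meant. I'll enlarge to confirm that and to see which way it points.

Run:
```python
from h import *
t=load('top0')['c'][160:265,170:360]; a=cv2.resize(t,None,fx=4,fy=4,interpolation=cv2.INTER_CUBIC)
cv2.imwrite('pics/v1.png',a)
P=[[0.55,0.03,0.05],[0.40,0.25,0.05]]
print(ray('top0',300,211,0.042),ray('top0',193,251,0.09)); 
c=ray('top0',300,211,0.042); print(proj('scene0',c),foc(load('top0')))
cv2.imwrite('pics/v2.png',cv2.resize(load('scene0')['c'],(784,588),interpolation=cv2.INTER_CUBIC))
```

```text
[ 0.5633127  -0.01663336  0.042     ] [0.43560017 0.28616662 0.09      ]
[[266.4376841  214.61206071]] 501.89961533018976
```

View pics/v1.png

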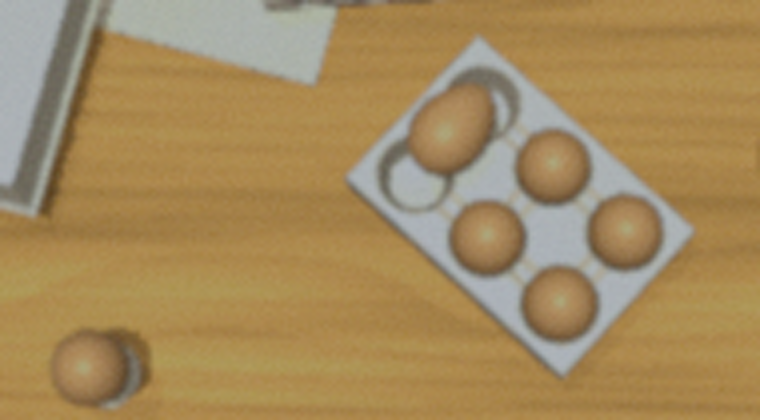

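View pics/v2.png

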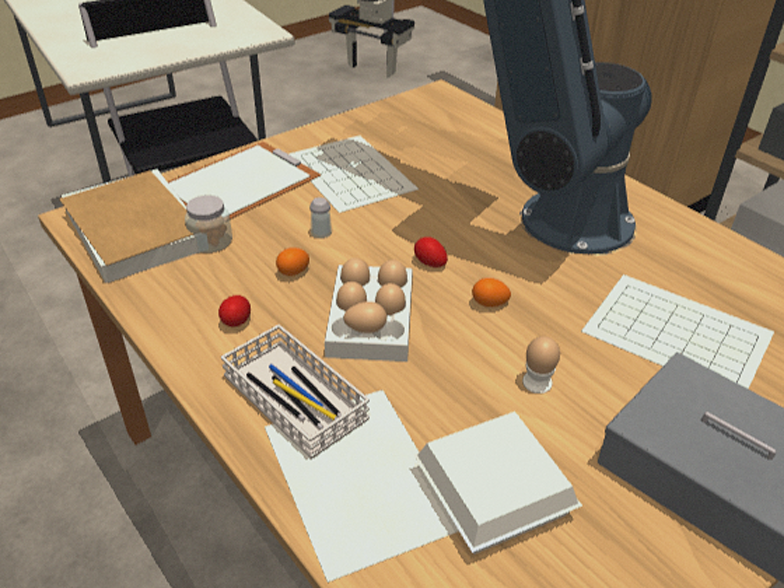

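The crop shows the lying egg (452,128) between the free pocket at lower left (415,178) and the one at upper right (487,103). By the tray axes, pocket_a (+y) is the upper-right one. Next I'll compute the layout and move to look from close by.

```bash
cat >> h.py <<'E'
def fitpose(L,W):  # 2D rigid fit local->world
    L=np.array(L,float);W=np.array(W)[:,:2];lc=L.mean(0);wc=W.mean(0)
    a=(L-lc)@np.array([1,1j]);b=(W-wc)@np.array([1,1j]);th=np.angle((b*a.conj()).sum())
    R=np.array([[np.cos(th),-np.sin(th)],[np.sin(th),np.cos(th)]]);t=wc-R@lc
    return R,t,th,W-(L@R.T+t)
E
python3 - <<'E'
from h import *
px=np.array([(478,37),(347,180),(563,376),(692,232)])/4+[170,160]-.375
W=[ray('top0',u,v,.042) for u,v in px]; L=[(-.11,.074),(-.11,-.074),(.11,-.074),(.11,.074)]
R,t,th,e=fitpose(L,W); print(t,np.degrees(th),e.round(4).tolist())
for n,l in dict(a=(-.072,.036),b=(-.072,-.036),m=(-.072,0)).items(): print(n,R@l+t)
for z,q in((.082,(90,367)),(.095,(90,367)),(.069,(452,128))):
  u,v=np.array(q)/4+[170,160]-.375; print(ray('top0',u,v,z))
q=env.sense()
# salt, jar, pens approx
for n,q,z in(('salt',(559,337),.085),('jar',(613,240),.096),('pen',(384,195),.05),('box',(222,245),.073),('greybox corner',(200,352),.0)): print(n,ray('top0',q[0]/1.4,q[1]/1.4,z))
E
```

```text
[ 0.56365943 -0.01515857] -131.38960675707358 [[-0.0009, -0.0005], [-0.0009, -0.0028], [0.0023, -0.0001], [-0.0005, 0.0033]]
a [0.6382724  0.01505573]
b [0.58425577 0.06266039]
m [0.61126408 0.03885806]
[0.43502022 0.2900764  0.082     ]
[0.43416481 0.28766142 0.095     ]
[0.61573794 0.03592638 0.069     ]
salt [ 0.47652374 -0.30025988  0.085     ]
jar [ 0.67906866 -0.41366484  0.096     ]
pen [0.78013775 0.06460846 0.05      ]
box [0.65762295 0.40180086 0.073     ]
greybox corner [0.43740775 0.45354336 0.        ]
```

```bash
python3 -m crank '[{"tx":47,"ty":-31,"hand":-1},{"tx":47,"ty":-31,"hand":-1},{"tx":47,"ty":-31,"hand":-1},{"tx":47,"ty":-31,"hand":-1},{"tx":47,"ty":-31,"hand":-1},{"tx":47,"ty":-31,"hand":-1},{"tx":47,"ty":-31,"hand":-1},{"tx":47,"ty":-31,"hand":-1},{"tx":47,"ty":-31,"hand":-1},{"tx":47,"ty":-31,"hand":-1},{"tx":44,"ty":-27,"hand":-1}]' 8
python3 -m crank '[{"rz":-0.167,"hand":-1},{"rz":-0.167,"hand":-1},{"rz":-0.167,"hand":-1},{"hand":-1},{"hand":-1}]'
python3 - <<'E'
from h import *
snap('wrist','w1'); cv2.imwrite('pics/v3.png',cv2.resize(load('w1')['c'],(784,588),interpolation=cv2.INTER_CUBIC))
s=env.sense();print(s['ee_pos'],s['tool_rot'],s['t'],s['finger_gap'],s['contact_force'])
th=np.radians(-131.4);c=np.array([.5637,-.0152])
R=np.array([[np.cos(th),-np.sin(th)],[np.sin(th),np.cos(th)]])
for l in((-.11,.074),(-.11,-.074),(.11,-.074),(.11,.074),(-.072,.036),(-.072,-.036)): print(l,proj('w1',[*(R@l+c),.042])*1.4)
E
```

```text
[ 0.18743404 -0.51686835  0.21831626] [ 9.84919187e-01  1.73014687e-01 -2.17226438e-05 -3.35787047e-04] 0.2 0.09269560293048627 [-0.94834914 -0.45325976 -0.0596579 ]
(-0.11, 0.074) [[ -532.84369586 -1524.61208542]]
(-0.11, -0.074) [[ -739.30003531 -1140.14487557]]
(0.11, -0.074) [[-265.46592056 -447.71525568]]
(0.11, 0.074) [[ -67.74447788 -658.10022539]]
(-0.072, 0.036) [[ -487.30901775 -1235.53236284]]
(-0.072, -0.036) [[ -587.8416226  -1069.78212514]]invalid input
invalid input
```

View pics/v3.png

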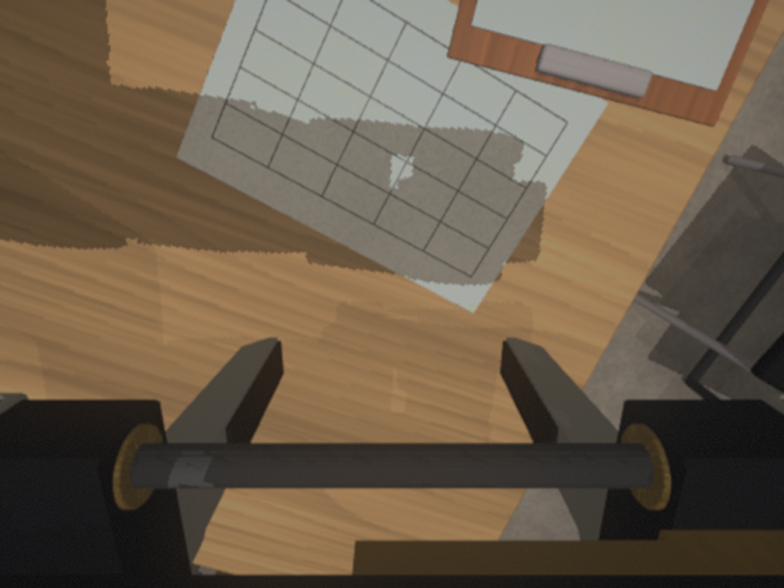

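The arm has not moved, and the picture shows only bare desk and the open fingers. The rows were refused, probably because each row needs every key.

```bash
python3 -m crank '[{"tx":47,"ty":-31,"tz":0,"rx":0,"ry":0,"rz":0,"hand":-1},{"tx":47,"ty":-31,"tz":0,"rx":0,"ry":0,"rz":0,"hand":-1},{"tx":47,"ty":-31,"tz":0,"rx":0,"ry":0,"rz":0,"hand":-1},{"tx":47,"ty":-31,"tz":0,"rx":0,"ry":0,"rz":0,"hand":-1},{"tx":47,"ty":-31,"tz":0,"rx":0,"ry":0,"rz":0,"hand":-1},{"tx":47,"ty":-31,"tz":0,"rx":0,"ry":0,"rz":0,"hand":-1},{"tx":47,"ty":-31,"tz":0,"rx":0,"ry":0,"rz":0,"hand":-1},{"tx":47,"ty":-31,"tz":0,"rx":0,"ry":0,"rz":0,"hand":-1},{"tx":47,"ty":-31,"tz":0,"rx":0,"ry":0,"rz":0,"hand":-1},{"tx":47,"ty":-31,"tz":0,"rx":0,"ry":0,"rz":0,"hand":-1},{"tx":44,"ty":-27,"tz":0,"rx":0,"ry":0,"rz":0,"hand":-1}]' 8
```

```text
t: 1.58
ee_pos: [0.5567, -0.0232, 0.2186]
tool_rot: [0.985, 0.173, -0.0, 0.0]
contact_force: [0.2, -1.6, -0.6]
finger_gap: 0.0002
grip_force: 0.0
```

```bash
python3 -m crank '[{"tx":0,"ty":0,"tz":0,"rx":0,"ry":0,"rz":-0.167,"hand":-1},{"tx":0,"ty":0,"tz":0,"rx":0,"ry":0,"rz":-0.167,"hand":-1},{"tx":0,"ty":0,"tz":0,"rx":0,"ry":0,"rz":-0.167,"hand":-1},{"tx":0,"ty":0,"tz":0,"rx":0,"ry":0,"rz":0,"hand":-1}]'
python3 - <<'E'
from h import *
snap('wrist','w2'); cv2.imwrite('pics/v4.png',cv2.resize(load('w2')['c'],(784,588),interpolation=cv2.INTER_CUBIC))
s=env.sense();print(s['ee_pos'],s['tool_rot'])
th=np.radians(-131.4);c=np.array([.5637,-.0152])
R=np.array([[np.cos(th),-np.sin(th)],[np.sin(th),np.cos(th)]])
for l in((-.11,.074),(-.11,-.074),(.11,-.074),(.11,.074),(-.072,.036),(-.072,-.036)): print(l,proj('w2',[*(R@l+c),.042])*1.4)
print(proj('w2',s['ee_pos'])*1.4)
E
```

```text
t: 2.08
ee_pos: [0.5558, -0.025, 0.2185]
tool_rot: [0.912, 0.411, -0.0, -0.0]
contact_force: [-0.2, -0.1, -0.3]
finger_gap: 0.0003
grip_force: 0.0
[ 0.55578103 -0.02503608  0.21850857] [ 9.12044142e-01  4.10092024e-01 -9.22584467e-05 -7.44782169e-05]
(-0.11, 0.074) [[490.11041886  93.32502327]]
(-0.11, -0.074) [[287.47300156  93.10666316]]
(0.11, -0.074) [[305.22554961 363.89260608]]
(0.11, 0.074) [[472.71592197 364.04102298]]
(-0.072, 0.036) [[436.39911112 147.8659208 ]]
(-0.072, -0.036) [[341.2669066  147.76708053]]
[[388.09742972 355.17853095]]
```

View pics/v4.png

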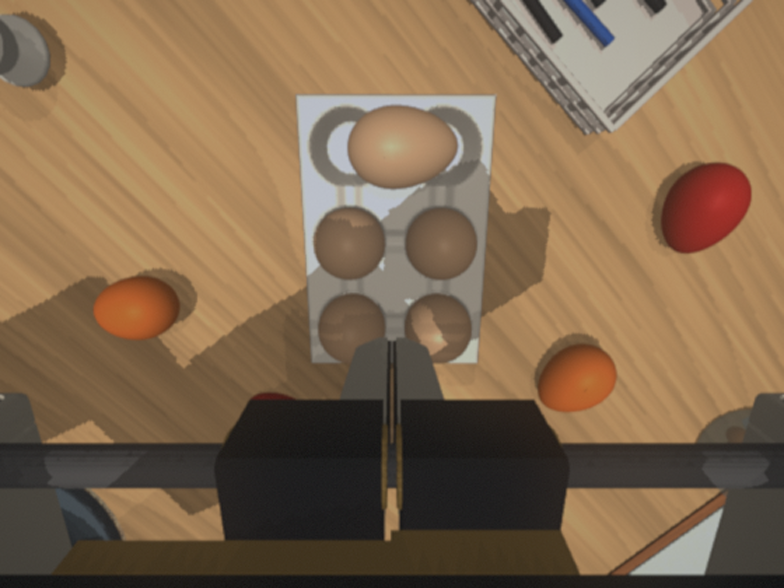

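The wrist view shows the tray straight. Deck corners are (297,96), (495,96), (312,362) and (477,363). The lying egg runs from its blunt left tip (348,147) to its right tip (458,148), and is widest near x=394. The closed fingertips are at (391,340).

Run:
```python
from h import *
px=np.array([(297,96),(297+198,96),(477,363),(312,362)])/1.4
L=[(-.11,-.074),(-.11,.074),(.11,.074),(.11,-.074)]
W=[ray('w2',u,v,.042) for u,v in px]; R,t,th,e=fitpose(L,W); print(t,np.degrees(th),(e@R).round(4).tolist())
s=env.sense();p=s['ee_pos'];from scipy.spatial.transform import Rotation as Ro
T=Ro.from_quat(s['tool_rot']).as_matrix()
for n,l in dict(a=(-.072,.036),b=(-.072,-.036),m=(-.072,0)).items():
  w=np.r_[R@l+t,.07]; print(n,w, 'tool',((w-p)@T*1e3).round(1))
for n,u,v,z in(('blunt',348,147,.0707),('point',458,148,.0667)):
  w=ray('w2',u/1.4,v/1.4,z); print(n,w,'tool',((w-p)@T*1e3).round(1), 'tray',R.T@(w[:2]-t))
for z in (.0,.0):
  w=ray('w2',391/1.4,340/1.4,.2185);print('tip px',((w-p)@T*1e3).round(1))
```

```text
[ 0.56737544 -0.01872231] -131.50858822799486 [[0.0019, 0.0015], [0.0014, -0.0016], [-0.0014, -0.0012], [-0.0019, 0.0012]]
a [0.642051   0.01133699 0.07      ] tool [ 84.5  40.4 148.5]
b [0.58813334 0.05905371 0.07      ] tool [ 84.4 -31.6 148.5]
m [0.61509217 0.03519535 0.07      ] tool [ 84.4   4.4 148.5]
blunt [0.59048421 0.05774749 0.0707    ] tool [ 85.  -28.9 147.8] tray [-0.07257983 -0.03337386]
point [0.64775925 0.00648641 0.0667    ] tool [ 84.6  47.9 151.8] tray [-0.07215066  0.04348929]
tip px [7.1 1.2 0. ]
tip px [7.1 1.2 0. ]
```

```bash
python3 -m crank '[{"tx":42,"ty":-29,"tz":0,"rx":0,"ry":0,"rz":0,"hand":-1},{"tx":42,"ty":-29,"tz":0,"rx":0,"ry":0,"rz":0,"hand":-1},{"tx":0,"ty":0,"tz":40,"rx":0,"ry":0,"rz":0,"hand":-1},{"tx":0,"ty":0,"tz":40,"rx":0,"ry":0,"rz":0,"hand":-1},{"tx":0,"ty":0,"tz":40,"rx":0,"ry":0,"rz":0,"hand":-1},{"tx":0,"ty":0,"tz":25,"rx":0,"ry":0,"rz":0,"hand":-1},{"tx":0,"ty":0,"tz":14,"rx":0,"ry":0,"rz":0,"hand":-1},{"tx":0,"ty":0,"tz":0,"rx":0,"ry":0,"rz":0,"hand":-1}]'
python3 - <<'E'
from h import *
snap('wrist','w3');snap('scene','s3')
a=cv2.resize(load('w3')['c'][100:350,100:460],(540,375),interpolation=cv2.INTER_CUBIC)
b=cv2.resize(load('s3')['c'][160:270,210:320],(375,375)[::1],interpolation=cv2.INTER_CUBIC)[:,:250]
cv2.imwrite('pics/v5.png',np.hstack([a,b]))
s=env.sense();print(s['ee_pos'],s['contact_force'])
E
```

```text
t: 3.12
ee_pos: [0.5676, 0.0763, 0.0593]
tool_rot: [0.912, 0.411, -0.0, -0.0]
contact_force: [-0.4, -0.4, 0.5]
finger_gap: 0.0005
grip_force: 0.0
[0.56842591 0.07633261 0.06056855] [ 0.32627087 -0.26041117 -0.31510858]
```

View pics/v5.png

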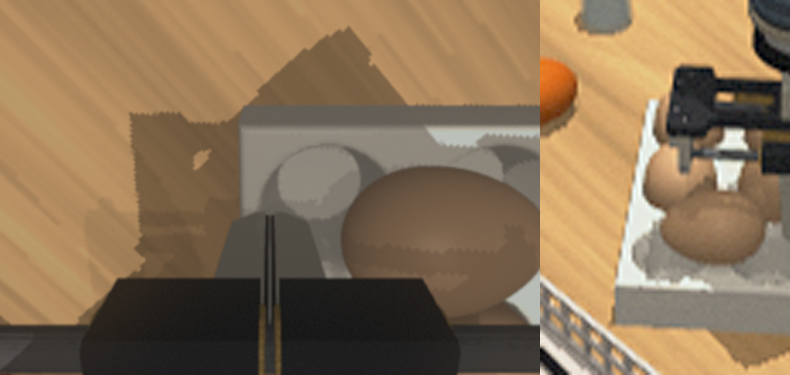

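The view shows the fingers beside the blunt end, about 12 mm short of it, and in line. Now I'll push slowly along tool +y.

```bash
python3 -m crank '[{"tx":0,"ty":5,"tz":1,"rx":0,"ry":0,"rz":0,"hand":-1},{"tx":0,"ty":4,"tz":0,"rx":0,"ry":0,"rz":0,"hand":-1},{"tx":0,"ty":2,"tz":0,"rx":0,"ry":0,"rz":0,"hand":-1},{"tx":0,"ty":2,"tz":0,"rx":0,"ry":0,"rz":0,"hand":-1},{"tx":0,"ty":2,"tz":0,"rx":0,"ry":0,"rz":0,"hand":-1},{"tx":0,"ty":2,"tz":0,"rx":0,"ry":0,"rz":0,"hand":-1},{"tx":0,"ty":2,"tz":0,"rx":0,"ry":0,"rz":0,"hand":-1},{"tx":0,"ty":2,"tz":0,"rx":0,"ry":0,"rz":0,"hand":-1},{"tx":0,"ty":2,"tz":0,"rx":0,"ry":0,"rz":0,"hand":-1}]'
python3 -m crank '[{"tx":0,"ty":2,"tz":0,"rx":0,"ry":0,"rz":0,"hand":-1},{"tx":0,"ty":2,"tz":0,"rx":0,"ry":0,"rz":0,"hand":-1},{"tx":0,"ty":2,"tz":0,"rx":0,"ry":0,"rz":0,"hand":-1},{"tx":0,"ty":2,"tz":0,"rx":0,"ry":0,"rz":0,"hand":-1}]'
python3 - <<'E'
from h import *
snap('wrist','w4');snap('scene','s4')
a=cv2.resize(load('w4')['c'][100:350,100:460],(540,375),interpolation=cv2.INTER_CUBIC)
b=cv2.resize(load('s4')['c'][160:270,210:320],(375,375)[::1],interpolation=cv2.INTER_CUBIC)[:,:250]
cv2.imwrite('pics/v6.png',np.hstack([a,b]))
E
```

```text
t: 4.35
ee_pos: [0.5852, 0.061, 0.0587]
tool_rot: [0.911, 0.412, 0.0, 0.0]
contact_force: [0.6, 0.6, 0.6]
finger_gap: 0.0001
grip_force: 0.0
t: 4.85
ee_pos: [0.5912, 0.0558, 0.0586]
tool_rot: [0.911, 0.412, 0.0, -0.0]
contact_force: [-0.4, -0.1, -0.1]
finger_gap: 0.0004
grip_force: 0.0
```

View pics/v6.png

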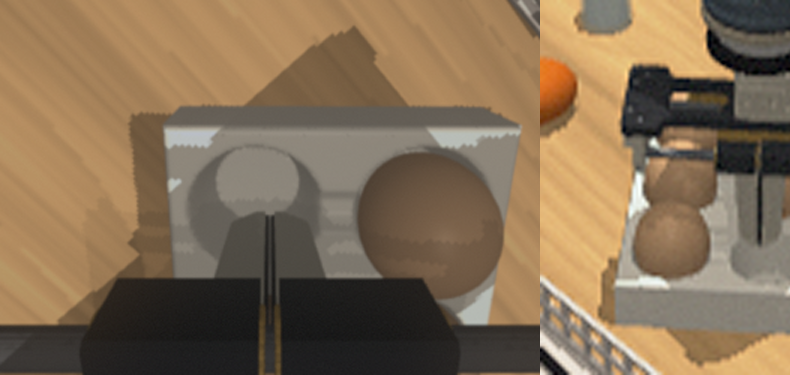

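The picture shows the egg already standing in pocket_a, centred at crop (430,224) against a pocket axis of about x=429, with the fingers clear of it. Next I'll go up, turn to the diagonal, and travel to the cup.

```bash
python3 -m crank '[{"tx":0,"ty":-4,"tz":-10,"rx":0,"ry":0,"rz":0,"hand":-1},{"tx":0,"ty":0,"tz":-40,"rx":0,"ry":0,"rz":0,"hand":-1},{"tx":0,"ty":0,"tz":-40,"rx":0,"ry":0,"rz":0,"hand":-1},{"tx":0,"ty":0,"tz":-40,"rx":0,"ry":0,"rz":0,"hand":-1},{"tx":0,"ty":0,"tz":-30,"rx":0,"ry":0,"rz":0,"hand":1},{"tx":0,"ty":0,"tz":0,"rx":0,"ry":0,"rz":0.157,"hand":1},{"tx":0,"ty":0,"tz":0,"rx":0,"ry":0,"rz":0.157,"hand":1},{"tx":0,"ty":0,"tz":0,"rx":0,"ry":0,"rz":0.157,"hand":1},{"tx":0,"ty":0,"tz":0,"rx":0,"ry":0,"rz":0.157,"hand":1},{"tx":0,"ty":0,"tz":0,"rx":0,"ry":0,"rz":0.157,"hand":1}]'
python3 -m crank '[{"tx":-38,"ty":-40,"tz":0,"rx":0,"ry":0,"rz":0,"hand":1},{"tx":-38,"ty":-40,"tz":0,"rx":0,"ry":0,"rz":0,"hand":1},{"tx":-38,"ty":-40,"tz":0,"rx":0,"ry":0,"rz":0,"hand":1},{"tx":-38,"ty":-40,"tz":0,"rx":0,"ry":0,"rz":0,"hand":1},{"tx":-38,"ty":-40,"tz":0,"rx":0,"ry":0,"rz":0,"hand":1},{"tx":-38,"ty":-40,"tz":0,"rx":0,"ry":0,"rz":0,"hand":1},{"tx":0,"ty":0,"tz":0,"rx":0,"ry":0,"rz":0,"hand":1},{"tx":0,"ty":0,"tz":0,"rx":0,"ry":0,"rz":0,"hand":1}]'
python3 - <<'E'
from h import *
snap('wrist','w5');snap('top','t5')
a=cv2.resize(load('w5')['c'],(560,420))
b=cv2.resize(load('t5')['c'][160:265,240:350],(240,229),interpolation=cv2.INTER_CUBIC);b=np.vstack([b,np.zeros((191,240,3),np.uint8)])
cv2.imwrite('pics/v7.png',np.hstack([a,b]))
s=env.sense();print(s['ee_pos'],s['joint_positions'])
E
```

```text
t: 6.2
ee_pos: [0.5878, 0.0587, 0.2194]
tool_rot: [1.0, 0.029, 0.0, -0.0]
contact_force: [0.3, 0.5, 0.2]
finger_gap: 0.0559
grip_force: 0.0
t: 7.2
ee_pos: [0.3455, 0.2834, 0.2191]
tool_rot: [0.999, 0.032, 0.0, -0.0]
contact_force: [0.6, -1.6, 0.1]
finger_gap: 0.0931
grip_force: 0.0
[0.34597186 0.28285445 0.21882818] [ 5.81213693e-01  1.61063615e-01  1.90343313e+00 -1.76289255e-04
  1.07680824e+00  2.08950386e+00]
```

View pics/v7.png

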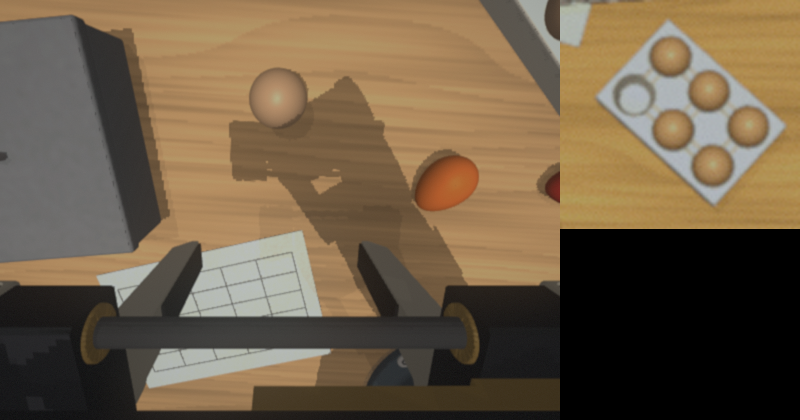

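The wrist view shows the cup egg as a circle centred at (278.5,98), about 59 px across. The top inset shows five eggs seated and pocket_b free.

Run:
```python
from h import *
from scipy.spatial.transform import Rotation as Ro
s=env.sense();p=s['ee_pos'];T=Ro.from_quat(s['tool_rot']).as_matrix()
for z in(.069,.08):
  w=ray('w5',278.5,98,z);print(w,((w-p)@T*1e3).round(1),[np.linalg.norm(ray('w5',249,98,z)-ray('w5',308,98,z))])
# top view fingers-free check of pocket rim & tray: lying egg tops
```

```text
[0.43808323 0.28899774 0.069     ] [ 92.3  -0.4 149.9] [np.float64(0.05732071466624071)]
[0.43779732 0.28894757 0.08      ] [ 92.   -0.3 138.9] [np.float64(0.05532863274116272)]
```

```bash
python3 -m crank '[{"tx":46,"ty":-0.5,"tz":0,"rx":0,"ry":0,"rz":0,"hand":1},{"tx":45.5,"ty":-0.5,"tz":0,"rx":0,"ry":0,"rz":0,"hand":1},{"tx":0,"ty":0,"tz":40,"rx":0,"ry":0,"rz":0,"hand":1},{"tx":0,"ty":0,"tz":40,"rx":0,"ry":0,"rz":0,"hand":1},{"tx":0,"ty":0,"tz":40,"rx":0,"ry":0,"rz":0,"hand":1},{"tx":0,"ty":0,"tz":20,"rx":0,"ry":0,"rz":0,"hand":1},{"tx":0,"ty":0,"tz":14,"rx":0,"ry":0,"rz":0,"hand":1},{"tx":0,"ty":0,"tz":0,"rx":0,"ry":0,"rz":0,"hand":0.5},{"tx":0,"ty":0,"tz":0,"rx":0,"ry":0,"rz":0,"hand":0.3},{"tx":0,"ty":0,"tz":0,"rx":0,"ry":0,"rz":0,"hand":0.25}]' 6
python3 - <<'E'
from h import *
snap('wrist','w6');snap('scene','s6')
a=cv2.resize(load('w6')['c'][60:340,120:440],(480,420),interpolation=cv2.INTER_CUBIC)
b=cv2.resize(load('s6')['c'][190:300,330:440],(300,300),interpolation=cv2.INTER_CUBIC);b=np.vstack([b,np.zeros((120,300,3),np.uint8)])
cv2.imwrite('pics/v8.png',np.hstack([a,b]))
s=env.sense();print(s['ee_pos'])
E
```

```text
t: 8.55
ee_pos: [0.437, 0.2905, 0.0654]
tool_rot: [0.999, 0.032, 0.001, -0.0]
contact_force: [-0.5, 0.3, -0.1]
finger_gap: 0.0676
grip_force: 0.0
[0.43677414 0.29045476 0.06521611]
```

View pics/v8.png

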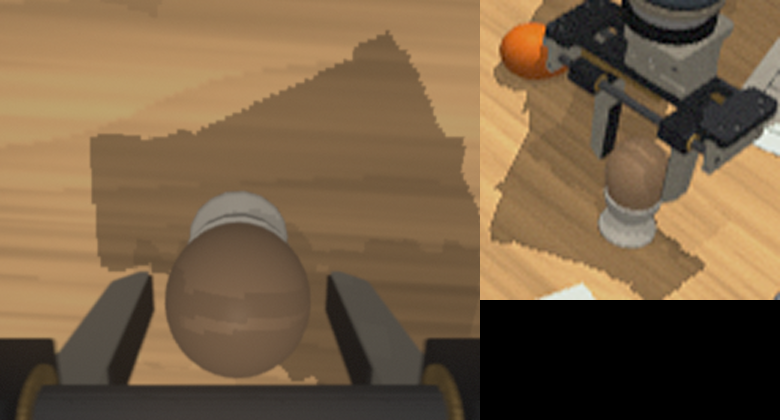

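The egg is centred between the fingers: pad tips at x=153 and 328, egg from 166 to 310. Now I'll close gently and lift.

```bash
python3 -m crank '[{"tx":0,"ty":0,"tz":0,"rx":0,"ry":0,"rz":0,"hand":0.2},{"tx":0,"ty":0,"tz":0,"rx":0,"ry":0,"rz":0,"hand":0.15},{"tx":0,"ty":0,"tz":0,"rx":0,"ry":0,"rz":0,"hand":0.1},{"tx":0,"ty":0,"tz":0,"rx":0,"ry":0,"rz":0,"hand":0.05},{"tx":0,"ty":0,"tz":0,"rx":0,"ry":0,"rz":0,"hand":-0.1},{"tx":0,"ty":0,"tz":0,"rx":0,"ry":0,"rz":0,"hand":-0.3},{"tx":0,"ty":0,"tz":0,"rx":0,"ry":0,"rz":0,"hand":-0.3},{"tx":0,"ty":0,"tz":0,"rx":0,"ry":0,"rz":0,"hand":-0.3}]' 8
```

```text
t: 9.65
ee_pos: [0.4367, 0.2905, 0.0648]
tool_rot: [0.999, 0.032, 0.0, -0.0]
contact_force: [-0.7, 3.7, 5.4]
finger_gap: 0.0556
grip_force: 8.0
```

```bash
python3 -m crank '[{"tx":0,"ty":0,"tz":-3,"rx":0,"ry":0,"rz":0,"hand":-0.3},{"tx":0,"ty":0,"tz":-5,"rx":0,"ry":0,"rz":0,"hand":-0.3},{"tx":0,"ty":0,"tz":-8,"rx":0,"ry":0,"rz":0,"hand":-0.3},{"tx":0,"ty":0,"tz":-12,"rx":0,"ry":0,"rz":0,"hand":-0.3},{"tx":0,"ty":0,"tz":-15,"rx":0,"ry":0,"rz":0,"hand":-0.3},{"tx":0,"ty":0,"tz":-15,"rx":0,"ry":0,"rz":0,"hand":-0.3},{"tx":0,"ty":0,"tz":-10,"rx":0,"ry":0,"rz":0,"hand":-0.3},{"tx":0,"ty":0,"tz":0,"rx":0,"ry":0,"rz":0,"hand":-0.3}]'
python3 - <<'E'
from h import *
snap('wrist','w7');snap('scene','s7')
a=cv2.resize(load('w7')['c'][60:340,120:440],(480,420),interpolation=cv2.INTER_CUBIC)
b=cv2.resize(load('s7')['c'][170:300,320:440],(300,325),interpolation=cv2.INTER_CUBIC);b=np.vstack([b,np.zeros((95,300,3),np.uint8)])
cv2.imwrite('pics/v9.png',np.hstack([a,b]))
s=env.sense();print(s['ee_pos'],s['contact_force'],s['moment'])
E
```

```text
t: 10.65
ee_pos: [0.4368, 0.2905, 0.1335]
tool_rot: [0.999, 0.032, 0.001, -0.0]
contact_force: [-0.2, 0.7, -2.4]
finger_gap: 0.0553
grip_force: 8.0
[0.4363236  0.29019792 0.13239536] [ 0.22261486 -0.0315821  -0.86639035] [-0.01028843 -0.02168663  0.03326615]
```

View pics/v9.png

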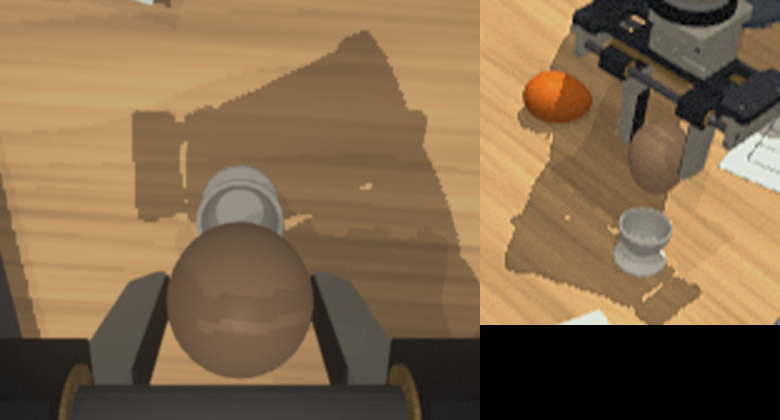

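The egg is held upright, with the pads at x=168 and 313, and the cup is still upright in its place. I'll carry it up to just short of pocket_b and measure from there by image code, since my picture views are used up.

```bash
python3 -m crank '[{"tx":0,"ty":0,"tz":-20,"rx":0,"ry":0,"rz":0,"hand":-0.3},{"tx":0,"ty":0,"tz":-30,"rx":0,"ry":0,"rz":0,"hand":-0.3},{"tx":3,"ty":15,"tz":-17,"rx":0,"ry":0,"rz":0,"hand":-0.3},{"tx":6,"ty":30,"tz":0,"rx":0,"ry":0,"rz":0,"hand":-0.3},{"tx":8,"ty":35,"tz":0,"rx":0,"ry":0,"rz":0,"hand":-0.3},{"tx":8,"ty":35,"tz":0,"rx":0,"ry":0,"rz":0,"hand":-0.3},{"tx":8,"ty":35,"tz":0,"rx":0,"ry":0,"rz":0,"hand":-0.3},{"tx":8,"ty":35,"tz":0,"rx":0,"ry":0,"rz":0,"hand":-0.3},{"tx":6,"ty":30,"tz":0,"rx":0,"ry":0,"rz":0,"hand":-0.3},{"tx":4,"ty":25,"tz":0,"rx":0,"ry":0,"rz":0,"hand":-0.3},{"tx":0,"ty":0,"tz":0,"rx":0,"ry":0,"rz":0,"hand":-0.3},{"tx":0,"ty":0,"tz":0,"rx":0,"ry":0,"rz":0,"hand":-0.3}]'
cat > seg.py <<'E'
from h import *
from scipy.spatial.transform import Rotation as Ro
def eggs(f,pred,z=.055):
    c=load(f)['c']; hsv=cv2.cvtColor(cv2.GaussianBlur(c,(3,3),0),cv2.COLOR_BGR2HSV)
    out=[]
    for P in pred:
        u,v=proj(f,P)[0]; d=load(f); 
        out.append((u,v))
    sat=(hsv[...,1]>85).astype(np.uint8)
    n,l,st,ce=cv2.connectedComponentsWithStats(cv2.morphologyEx(sat,cv2.MORPH_OPEN,np.ones((3,3))),connectivity=4)
    res=[]
    for u,v in out:
        iu,iv=int(round(u)),int(round(v)); k=l[iv,iu] if 0<=iv<l.shape[0] and 0<=iu<l.shape[1] else 0
        res.append((round(u),round(v),st[k].tolist() if k else None))
    return res
E
python3 - <<'E'
from seg import *
snap('wrist','w8'); s=env.sense(); print(s['ee_pos'],s['grip_force'],s['contact_force'],s['t'])
th=np.radians(-131.5);R=np.array([[np.cos(th),-np.sin(th)],[np.sin(th),np.cos(th)]]);t=np.array([.5672,-.0182])
L=[(0,-.036),(0,.036),(.072,-.036),(.072,.036),(-.072,.036),(-.072,-.036)]
P=[[*(R@l+t),.055] for l in L]
for f in('w8','t5'):
  for r in eggs(f,P): print(f,r)
c=load('w8')['c']; hsv=cv2.cvtColor(c,cv2.COLOR_BGR2HSV)
for p in P:
  u,v=proj('w8',p)[0].round().astype(int)
  if 0<=v<420 and 0<=u<560: print(u,v,hsv[v,u])
E
```

```text
t: 12.25
ee_pos: [0.5023, 0.0541, 0.1993]
tool_rot: [0.999, 0.032, -0.0, -0.0]
contact_force: [-0.5, -0.8, -2.2]
finger_gap: 0.0551
grip_force: 8.0
[0.50235991 0.05443223 0.19943189] 7.999998237937689 [-1.04285064  0.0473399  -1.49034787] 12.3
w8 (328, 158, [302, 132, 53, 52, 2194])
w8 (384, 106, None)
w8 (374, 207, [0, 0, 560, 318, 130015])
w8 (429, 159, [0, 0, 560, 318, 130015])
w8 (334, 47, None)
w8 (278, 105, None)
t5 (292, 218, [283, 211, 18, 17, 238])
t5 (309, 200, [300, 193, 17, 17, 236])
t5 (311, 235, [301, 227, 18, 18, 249])
t5 (327, 217, [318, 210, 17, 17, 236])
t5 (291, 184, [282, 178, 17, 16, 229])
t5 (274, 202, None)
328 158 [ 14  92 136]
384 106 [ 18  84 170]
374 207 [ 14  96 130]
429 159 [ 15 101 180]
334 47 [ 20  75 180]
278 105 [ 18  29 147]
```

Run:
```python
from seg import *
th=np.radians(-131.5);R=np.array([[np.cos(th),-np.sin(th)],[np.sin(th),np.cos(th)]]);t=np.array([.5672,-.0182])
L=np.array([(0,-.036),(0,.036),(.072,-.036),(.072,.036),(-.072,.036)])
c=load('w8')['c']; hsv=cv2.cvtColor(cv2.GaussianBlur(c,(3,3),0),cv2.COLOR_BGR2HSV)
deck=((hsv[...,1]<58)).astype(np.uint8)
n,l,st,ce=cv2.connectedComponentsWithStats(deck); b=(proj('w8',[*(R@(-.036,0)+t),.042])[0]).round().astype(int)
k=l[b[1],b[0]]; print('deck comp',st[k],b)
m=(l==k).astype(np.uint8); cn,h=cv2.findContours(m,cv2.RETR_CCOMP,cv2.CHAIN_APPROX_NONE)
W=[];LL=[]
for q,hh in zip(cn,h[0]):
  if hh[3]>=0 and cv2.contourArea(q)>800:
    (u,v),r=cv2.minEnclosingCircle(q); M=cv2.moments(q); cu,cv_=M['m10']/M['m00'],M['m01']/M['m00']
    w=ray('w8',cu,cv_,.054); lo=R.T@(w[:2]-t); i=np.argmin(np.linalg.norm(L-lo,axis=1)); print((round(cu,1),round(cv_,1)),round(r,1),cv2.contourArea(q),(lo*1e3).round(1))
gr=cv2.GaussianBlur(hsv[...,1],(5,5),0)
for name,ch in(('sat',hsv[...,1]),('gray',cv2.cvtColor(c,cv2.COLOR_BGR2GRAY))):
  ci=cv2.HoughCircles(cv2.GaussianBlur(ch,(5,5),0),cv2.HOUGH_GRADIENT_ALT,1,25,param1=60,param2=.6,minRadius=18,maxRadius=34)
  if ci is not None:
    for u,v,r in ci[0]:
      lo=R.T@(ray('w8',u,v,.054)[:2]-t); lod=R.T@(ray('w8',u,v,.042)[:2]-t); print(name,u.round(1),v.round(1),r.round(1),(lo*1e3).round(1),(lod*1e3).round(1))
```

```text
deck comp [  226     0   246   245 17785] [329 105]
(327.9, 157.3) 28.9 2502.0 [ -0.9 -35.6]
(383.0, 104.8) 32.5 2963.0 [-1.1 36. ]
(334.5, 48.0) 34.7 3329.0 [-71.   35.8]
sat 69.0 227.0 23.3 [-142.6 -285.9] [-145.4 -295.5]
sat 426.0 154.0 29.5 [66.3 36.9] [71.5 39.7]
sat 328.0 157.0 27.6 [ -1.1 -35.3] [  1.6 -35.3]
sat 383.0 102.0 30.4 [-3.2 37.6] [-0.6 40.4]
sat 372.0 206.0 27.0 [ 70.6 -37.1] [ 76.  -37.1]
sat 277.0 106.0 31.0 [-72.2 -37.2] [-72.3 -37.3]
sat 336.0 44.0 30.2 [-72.5  38.9] [-72.6  41.8]
sat 198.0 295.0 23.2 [  11.8 -251.5] [  15.  -259.8]
gray 327.0 157.0 26.5 [ -1.8 -36. ] [  0.8 -36.1]
gray 386.0 102.0 28.2 [-1.1 39.6] [ 1.5 42.5]
gray 434.0 157.0 27.0 [74.4 40.8] [80.  43.7]
gray 336.0 44.0 29.3 [-72.5  38.9] [-72.6  41.8]
gray 66.0 232.0 22.0 [-141.6 -293.2] [-144.4 -303.1]
gray 372.0 205.0 26.0 [ 69.7 -36.4] [ 75.1 -36.4]
gray 278.0 104.0 29.9 [-72.9 -35.2] [-73.  -35.2]
gray 469.0 111.0 28.3 [61.9 91.4] [67.  96.3]
gray 224.0 382.0 27.7 [ 120.9 -326.8] [ 128.3 -338. ]
gray 200.0 295.0 24.8 [  13.5 -249.8] [  16.7 -258.1]
gray 222.0 80.0 27.3 [-125.2  -57.5] [-127.3  -58.3]
gray 278.0 104.0 19.4 [-72.9 -35.2] [-73.  -35.2]
```

Run:
```python
from seg import *
s=env.sense();p=s['ee_pos'];T=Ro.from_quat(s['tool_rot']).as_matrix()
w=ray('w8',277.5,105,.042);print(w,((w-p)@T*1e3).round(1)); print(((np.r_[.5874,.0597,.042]-p)@T*1e3).round(1))
# egg in hand: silhouette in wrist image vs cup (w6 empty-hand alignment)
d=load('w8')['c'];h=cv2.cvtColor(d,cv2.COLOR_BGR2HSV)
for v in(240,250,260,270): print(v,''.join('#' if x>70 else '.' for x in h[v,200:360:3,1]))
```

```text
[0.58818339 0.06022768 0.042     ] [ 86.1  -0.3 157.4]
[ 85.3   0.2 157.4]
240 ######################################################
250 ##........#################################.........##
260 .........###################################..........
270 .......####################################...........
```

```bash
python3 -m crank '[{"tx":20,"ty":0,"tz":0,"rx":0,"ry":0,"rz":0,"hand":-0.3},{"tx":30,"ty":-0.5,"tz":0,"rx":0,"ry":0,"rz":0,"hand":-0.3},{"tx":25,"ty":-0.5,"tz":0,"rx":0,"ry":0,"rz":0,"hand":-0.3},{"tx":10.5,"ty":0,"tz":0,"rx":0,"ry":0,"rz":0,"hand":-0.3},{"tx":0,"ty":0,"tz":20,"rx":0,"ry":0,"rz":0,"hand":-0.3},{"tx":0,"ty":0,"tz":35,"rx":0,"ry":0,"rz":0,"hand":-0.3},{"tx":0,"ty":0,"tz":35,"rx":0,"ry":0,"rz":0,"hand":-0.3},{"tx":0,"ty":0,"tz":25,"rx":0,"ry":0,"rz":0,"hand":-0.3},{"tx":0,"ty":0,"tz":15,"rx":0,"ry":0,"rz":0,"hand":-0.3},{"tx":0,"ty":0,"tz":8,"rx":0,"ry":0,"rz":0,"hand":-0.3},{"tx":0,"ty":0,"tz":0,"rx":0,"ry":0,"rz":0,"hand":-0.3},{"tx":0,"ty":0,"tz":0,"rx":0,"ry":0,"rz":0,"hand":-0.3}]'
```

```text
t: 13.8
ee_pos: [0.5884, 0.0605, 0.0625]
tool_rot: [0.999, 0.032, 0.001, 0.0]
contact_force: [0.3, -0.2, -1.4]
finger_gap: 0.0558
grip_force: 8.0
```

```bash
python3 -m crank '[{"tx":0,"ty":0,"tz":2,"rx":0,"ry":0,"rz":0,"hand":-0.3},{"tx":0,"ty":0,"tz":2,"rx":0,"ry":0,"rz":0,"hand":-0.3},{"tx":0,"ty":0,"tz":2,"rx":0,"ry":0,"rz":0,"hand":-0.3},{"tx":0,"ty":0,"tz":2,"rx":0,"ry":0,"rz":0,"hand":-0.3},{"tx":0,"ty":0,"tz":2,"rx":0,"ry":0,"rz":0,"hand":-0.3},{"tx":0,"ty":0,"tz":1,"rx":0,"ry":0,"rz":0,"hand":-0.3},{"tx":0,"ty":0,"tz":0,"rx":0,"ry":0,"rz":0,"hand":-0.3}]'
python3 -m crank '[{"tx":0,"ty":0,"tz":1,"rx":0,"ry":0,"rz":0,"hand":-0.3},{"tx":0,"ty":0,"tz":1,"rx":0,"ry":0,"rz":0,"hand":-0.3},{"tx":0,"ty":0,"tz":0,"rx":0,"ry":0,"rz":0,"hand":-0.3}]'
```

```text
t: 14.68
ee_pos: [0.5879, 0.0605, 0.0505]
tool_rot: [0.999, 0.032, -0.0, -0.0]
contact_force: [-0.6, 0.3, -0.9]
finger_gap: 0.0554
grip_force: 8.0
t: 15.05
ee_pos: [0.5879, 0.0605, 0.0486]
tool_rot: [0.999, 0.032, -0.0, -0.0]
contact_force: [-0.5, -0.4, -2.1]
finger_gap: 0.0553
grip_force: 8.0
```

```bash
python3 -m crank '[{"tx":0,"ty":0,"tz":1,"rx":0,"ry":0,"rz":0,"hand":-0.3},{"tx":0,"ty":0,"tz":0,"rx":0,"ry":0,"rz":0,"hand":-0.3}]'
python3 -m crank '[{"tx":0,"ty":0,"tz":1,"rx":0,"ry":0,"rz":0,"hand":-0.3},{"tx":0,"ty":0,"tz":0,"rx":0,"ry":0,"rz":0,"hand":-0.3}]'
```

```text
t: 15.3
ee_pos: [0.5879, 0.0605, 0.0476]
tool_rot: [0.999, 0.032, -0.0, -0.0]
contact_force: [-0.4, 0.5, -1.1]
finger_gap: 0.0549
grip_force: 8.0
t: 15.55
ee_pos: [0.5879, 0.0605, 0.0466]
tool_rot: [0.999, 0.032, -0.0, 0.0]
contact_force: [0.3, -0.8, -1.3]
finger_gap: 0.0556
grip_force: 8.0
```

```bash
python3 -m crank '[{"tx":0,"ty":0,"tz":0.7,"rx":0,"ry":0,"rz":0,"hand":-0.3},{"tx":0,"ty":0,"tz":0,"rx":0,"ry":0,"rz":0,"hand":-0.3}]'
python3 -m crank '[{"tx":0,"ty":0,"tz":0.7,"rx":0,"ry":0,"rz":0,"hand":-0.3},{"tx":0,"ty":0,"tz":0,"rx":0,"ry":0,"rz":0,"hand":-0.3}]'
```

```text
t: 15.8
ee_pos: [0.5879, 0.0605, 0.0459]
tool_rot: [0.999, 0.032, -0.0, -0.0]
contact_force: [1.1, 0.4, -0.3]
finger_gap: 0.0553
grip_force: 8.0
t: 16.05
ee_pos: [0.5883, 0.0605, 0.0456]
tool_rot: [0.999, 0.032, 0.0, -0.0]
contact_force: [0.5, -0.4, 3.0]
finger_gap: 0.0551
grip_force: 8.0
```

Contact came at the height predicted for a seated egg. I'll open gently and rise.

```bash
python3 -m crank '[{"tx":0,"ty":0,"tz":0,"rx":0,"ry":0,"rz":0,"hand":0.2},{"tx":0,"ty":0,"tz":0,"rx":0,"ry":0,"rz":0,"hand":0.25},{"tx":0,"ty":0,"tz":0,"rx":0,"ry":0,"rz":0,"hand":0.35},{"tx":0,"ty":0,"tz":0,"rx":0,"ry":0,"rz":0,"hand":0.45},{"tx":0,"ty":0,"tz":0,"rx":0,"ry":0,"rz":0,"hand":0.45},{"tx":0,"ty":0,"tz":0,"rx":0,"ry":0,"rz":0,"hand":0.45}]'
python3 -m crank '[{"tx":0,"ty":0,"tz":-5,"rx":0,"ry":0,"rz":0,"hand":0.45},{"tx":0,"ty":0,"tz":-10,"rx":0,"ry":0,"rz":0,"hand":0.45},{"tx":0,"ty":0,"tz":-20,"rx":0,"ry":0,"rz":0,"hand":0.45},{"tx":0,"ty":0,"tz":-30,"rx":0,"ry":0,"rz":0,"hand":0.45},{"tx":0,"ty":0,"tz":-40,"rx":0,"ry":0,"rz":0,"hand":0.45},{"tx":-30,"ty":0,"tz":-40,"rx":0,"ry":0,"rz":0,"hand":0.45},{"tx":-55,"ty":0,"tz":-8,"rx":0,"ry":0,"rz":0,"hand":0.45},{"tx":0,"ty":0,"tz":0,"rx":0,"ry":0,"rz":0,"hand":0.45},{"tx":0,"ty":0,"tz":0,"rx":0,"ry":0,"rz":0,"hand":0.45},{"tx":0,"ty":0,"tz":0,"rx":0,"ry":0,"rz":0,"hand":0.45}]'
python3 - <<'E'
from seg import *
snap('wrist','w9'); s=env.sense(); print(s['ee_pos'],s['finger_gap'])
th=np.radians(-131.5);R=np.array([[np.cos(th),-np.sin(th)],[np.sin(th),np.cos(th)]]);t=np.array([.5672,-.0182])
c=load('w9')['c']; hsv=cv2.cvtColor(cv2.GaussianBlur(c,(3,3),0),cv2.COLOR_BGR2HSV)
for name,ch in(('sat',hsv[...,1]),('gray',cv2.cvtColor(c,cv2.COLOR_BGR2GRAY))):
  for u,v,r in cv2.HoughCircles(cv2.GaussianBlur(ch,(5,5),0),cv2.HOUGH_GRADIENT_ALT,1,25,param1=60,param2=.6,minRadius=18,maxRadius=34)[0]:
      lo=R.T@(ray('w9',u,v,.054)[:2]-t)*1e3
      if abs(lo[0])<120 and abs(lo[1])<80: print(name,u,v,r.round(1),lo.round(1),hsv[int(v),int(u)])
m=(hsv[...,1]<58).astype(np.uint8);cn,h=cv2.findContours(m,cv2.RETR_CCOMP,cv2.CHAIN_APPROX_NONE)
for q,hh in zip(cn,h[0]):
  if hh[3]>=0 and cv2.contourArea(q)>800:
    (e0,ax,an)=cv2.fitEllipse(q); print('hole',np.round(e0,1),np.round(ax,1),((R.T@(ray('w9',*e0,.054)[:2]-t))*1e3).round(1))
E
```

```text
t: 16.8
ee_pos: [0.5879, 0.0605, 0.0452]
tool_rot: [0.999, 0.032, -0.0, 0.0]
contact_force: [0.1, 0.1, 0.4]
finger_gap: 0.0674
grip_force: 0.0
t: 18.05
ee_pos: [0.504, 0.0551, 0.1982]
tool_rot: [0.999, 0.032, 0.0, -0.0]
contact_force: [-1.5, -0.5, -0.7]
finger_gap: 0.0674
grip_force: 0.0
[0.50385639 0.05508266 0.19802503] 0.06740648362095182
sat 429.0 164.0 29.9 [74.2 33.5] [ 15 101 176]
sat 383.0 104.0 30.5 [-3.9 37. ] [ 15  97 176]
sat 280.0 106.0 29.4 [-72.2 -34.4] [ 23  69 178]
sat 374.0 209.0 27.2 [ 72.2 -36.9] [ 14  98 125]
sat 329.0 159.0 27.6 [ -1.1 -35.2] [ 14  93 131]
sat 337.0 47.0 30.6 [-72.   38.5] [ 22  71 176]
gray 280.0 104.0 28.4 [-73.5 -33.1] [ 21  73 179]
gray 431.0 163.0 27.1 [74.8 35.5] [ 16  94 177]
gray 329.0 159.0 26.8 [ -1.1 -35.2] [ 14  93 131]
gray 336.0 49.0 30.2 [-71.4  36.7] [ 22  72 176]
gray 387.0 105.0 28.1 [-0.5 39.1] [ 20  79 177]
gray 373.0 207.0 26.5 [ 69.7 -36.2] [ 14  97 121]
hole [328.9 159.4] [56.5 56.8] [ -0.9 -35.5]
hole [384.1 107. ] [58.7 64.3] [-1.1 36. ]
hole [279.3 105.8] [58.4 60.8] [-72.8 -34.8]
hole [335.6  50.2] [61.7 68.7] [-70.9  35.8]
```

Both end-row eggs show round outlines within about 2 mm of their pocket axes. The other eggs and the tray have not moved, and the hand is clear, so I'll hand the job in.

```bash
python3 -c "
from rig import finish_job
print(finish_job())"
```

```text
the job is handed in; nothing more can be done
None
```

The job is handed in: the lying egg was pushed until it tipped into pocket_a, and the cup egg was set pointed end down in pocket_b. In the last camera measurement both were within about 2 mm of their pocket axes, with the tray and other eggs in place; the judge's verdict was not shown.

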